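# Hold the spring-return test valve open with the flat service key

## Task

Slide the flat service key with the orange grip straight up out of its slot in the card rack and set its T-shaped foot into the slot of the steel test valve on the open white pneumatics box. Push the key down against the valve's spring, turn it a quarter turn clockwise (seen from above) until it meets the stop, and finish while still gripping it there, pushed in and turned, because the valve springs shut when let go. Leave the circuit board and the clear panel in the rack and all the other loose things where they are.

Things in the scene. Friction and masses are not known exactly. Their poses are not given: they have to be found in the camera images.
- key: flat T-shaped steel key standing in any one of the rack's slots, 101 mm tall, about 120 g; origin at the centre of its lowest edge, z up, x through its thickness, y along its width (alike after half a turn about z). Foot 28 mm wide, 5 thick, z 0-14 mm, lower edge rounded; neck 7 wide, 5 thick, to z 30; blade 40 wide, 5 thick, to z 75; orange grip 44 wide, 10 thick, z 75-101
- key_grip (a point): centre of the key's orange grip, on the key's centreline 88 mm above its lowest edge; pinch it across its 10 mm thickness (the key's x)
- rack: fixed black card rack, 180 mm (x) by 64 (y), 55 high; origin at the centre of its underside on the table, z up. Three open-topped slots at its x = -55, 0, +55 mm, each 7.5 mm wide (x), 48 long (y), floor 5 mm above the table. The things in it stand on the slot floors, widths along the rack's y, upper parts above the rack
- box: fixed open white plastic pneumatics box, 240 mm (x) by 200 (y), walls 30 high; origin at the centre of its underside on the table, z up. It carries the 56 mm square steel test valve at its x = -55 mm, y = 0, a line of brass and white solenoid parts up to 41 mm high and blue relays 30 mm high
- valve_mouth (a point): centre of the valve's slot, on top of its cover, 52 mm above the table, on the turning axis; axes as the box. Slot 33 mm long (y, red marks), 7.5 wide (x), 15 mm square opening in its middle for the neck; cover 6 mm thick. With the valve shut the key's foot drops in 15 mm, onto the rotor's groove floor; 5 mm or more below that it clears the cover's underside and can turn beneath it
- valve_push (a joint): how far the rotor is pushed down, 0 to 0.010 m (end stop), spring force 3 N at 0 rising to 10 N at the end stop
- valve_turn (a joint): turn of the brass rotor under the cover, clockwise seen from above: 0 shut (its 7.5 mm wide, 28 mm long groove in line with the slot) to 1.63 rad (stop; key in line with the blue marks); a spring turns it back with 0.03 N m at 0 rising to 0.085 N m at the stop. The foot has about 0.1 rad of play in the groove
- circuit_board: loose green circuit board in another slot of the rack, 4 mm thick (x), 42 mm wide (y), 72 mm tall; origin at the centre of its lower edge; to be left alone
- clear_panel: loose clear plastic panel with a blue top edge in the remaining slot of the rack, 4 mm thick (x), 42 mm wide (y), 68 mm tall; origin at the centre of its lower edge; to be left alone
- fitting: loose brass fitting standing on the table, 22 mm across, 26 mm tall, origin at the centre of its underside; to be left alone
- fan: loose black fan with a red hub, 50 by 50 by 20 mm, origin at the centre of its underside; to be left alone
- screwdriver: loose screwdriver lying on the table, to be left alone
- screw_jar: loose glass jar with blue cap, 52 mm across, 60 mm tall, origin at the centre of its underside; to be left alone
- spare_solenoid: loose white solenoid with brass ends, 72 by 34 by 34 mm, origin at the centre of its underside; to be left alone
Not all that is in view belongs to the job. Several things have the shape of the key; the one meant has the colours described above.

How it is judged (in metres and radians):
On the way, in this order (a step that is already met when the one before it is completed fails the run):
1. the key is lifted out of the rack in the fingers: its lowest edge above the rack's top (z of key in the frame of rack above 0.058 m and contact force between the fingers and key above 1 N), for 0.1 s.
2. the key's foot is in the valve's slot and pushed down at least 5 mm against the spring (value of joint valve_push above 0.005 m and horizontal distance between key and valve_mouth below 0.006 m and z of key in the frame of valve_mouth below -0.018 m), for 0.05 s.
3. the key has turned the valve clockwise to within 13 degrees of its stop (value of joint valve_turn above 1.4 rad), for 0.2 s.
At the end, for the whole second after the job is handed in: the fingers still grip the key, its foot is locked under the valve's cover (lowest edge at least 18 mm below the mouth and within 6 mm of the axis, rotor at least 3.5 mm down, key within 0.2 rad of upright), and the valve is turned at least 1.40 rad (80 degrees) (value of joint valve_turn above 1.4 rad and value of joint valve_push above 0.0035 m and z of key in the frame of valve_mouth below -0.018 m and horizontal distance between key and valve_mouth below 0.006 m and angle between key's own z axis and vertical below 0.2 rad and contact force between the fingers and key above 1 N); the arm keeps its last pose, push and grip.
It fails at once if the circuit board or the clear panel is moved by more than 20 mm (distance of any of circuit_board, clear_panel from where it was at the start of the episode above 0.02 m).
It fails at once if another loose thing is moved by more than 30 mm (distance of any of fitting, fan, screwdriver, screw_jar, spare_solenoid from where it was at the start of the episode above 0.03 m).
It also fails if it takes over 48 s, if anything falls off the work surface, if the arm or the gripper's body presses on something with over 40 N, if the wrist force passes 120 N, or if a joint passes its speed limit or range.

## Robot

A 6-joint arm with a two-finger parallel gripper is mounted at the origin on the work surface. World frame = base frame: x ahead of the robot, y to its left, z up, the work surface at z = 0. Lengths are in m, angles in degrees, forces in N, time in s.
With the tool pointing down it reaches from about 0.375 to 0.9 m from the base axis. Payload 3.1 kg.
Tool frame: the origin (TCP) lies on the centre line of the jaws, within the pads' length; the fingertips stand 14 mm ahead of it and the grasp point (between the pads) lies 5 mm behind it (bot.tips_ahead is the distance from the TCP to the fingertips, in m); z points along the fingers, y is the line along which they close (so a half turn about z gives the same grasp; the last joint's range is limited). The gripper opens to 87 mm and grips with 3 to 60 N. Pads are 19 mm wide; open, the fingers measure 117 mm over their backs; the gripper's body (75 mm by 190 mm) begins 51 mm behind the grasp point.
Start: joints at [-74.628, 30.224, 82.088, -0, 67.689, -10.227], TCP at [0.27, -0.564, 0.237] pointing down, gripper open.
Joint ranges: [-176.69, 176.69], [-43.24, 126.21], [12.49, 139.97], [-82, 262], [0, 151.66], [-163.58, 163.58]. Speed limits (degrees/s): [159.86, 159.86, 180, 180, 180, 180].

## Interface

Orientations are given as a 3x3 rotation matrix whose columns are the frame's x, y, z axes.
In Python, from rig import bot gives the robot as it stands.
- The arm moves only by the tool play_rows, never from a script. Its argument "moves" is a list that holds one entry, the list of rows, each a list of 6 numbers: the shift along the tool's x, y, z in mm, then the turn, a rotation vector about the tool's x, y, z in rad. A call has 1 to 5 rows; each row shifts and turns the commanded pose from where the row before left it, along the tool's axes as they then stand; what a row does not reach is not made up. A row lasts 1/10 s, in which the tool goes at most 50 mm and 8.59 degrees, less where a joint would pass 70% of its speed; a pose out of reach is approached as far as the arm can. A call with a gripper value outside its range is refused whole. "fingers" is the opening, from -1 (shut) to 1 (fully open), set as the call begins (left out, the last holds). The fingers move at their own pace and stop on an object; the grip force is fixed at half the most. Time passes only in rows, so rows that do not move let the fingers close. It gives the time, the measured TCP pose, the force, the opening and the grip force at its end, in the units of the state.
- bot.read_state(): the state, without advancing time (a new reading comes with each control period).
- bot.capture(name): name is "side" or "top" or "wrist"; returns a dict with "image" (480x640x3 uint8, blue, green, red), "fx", "fy", "cx", "cy" (pixels), "R" (3x3) and "t" (3): a world point X has camera coordinates R X + t. Camera axes: x right, y down, z forward; pixel columns grow to the right and rows downward; lengths in m; the calibration is good to about 2 mm. A picture is of the moment at which its call begins. There is no depth.
- bot.hand_in(): hands the job in; it is judged then, once.
Trained networks look in a picture, given as the dict that the camera call returned (one of the last four; its "shot" number tells which), for a name from the list of things; names that differ only in an ending like _2 or _b are one class to them, and where a whole thing is asked for, a point or a joint stands for the part that bears it (a point fixed in the world has none). Each returns a list of dicts, best first, with "confidence" (0 to 1); they miss things now and then, are a little off and sometimes report something else, mostly with a low value. They report only what shows in the picture. A call takes as long as a camera call. They do not tell look-alikes from the thing itself.
- bot.search_frame(picture, query): "centre" ([column, row] in pixels, amid what is visible of it).
- bot.silhouettes(picture, query): "pixels" (480x640 bool, what is visible of it) and "centre" ([column, row] in pixels, amid what is visible of it).
- bot.pinpoint(picture, query): "centre" ([column, row] in pixels: a listed point, or the origin of a listed thing).
The state is a dict: "time_s": time; "joint_positions": joint angles; "qvel": joint speeds; "tau": joint torques, N m; "position": TCP position; "tcp_rot": TCP orientation; "force": force on the tool from outside, world axes, zero at the start; "moment": the same for the moment, N m; "opening": opening from 0.0 (shut) to 1.0 (fully open); "grasp_force": force on a finger pad.
Only numpy, scipy, OpenCV 4.12 (cv2) and the standard library are available. Lean on these libraries where they do the work, as an engineer would, in place of code of your own. Each camera call takes 0.05 s, during which the arm holds its last target. There are 200 camera calls.

## Working session

There is one attempt and no reset: what is moved stays moved. The work goes in short steps, Python scripts to look and compute and a tool call to move; the robot and the scene stay as the last step left them, time stands still between calls to the robot, and variables do not carry over. Pictures are saved under pics/ and viewed, at most 10 in all, crops included, and the job is handed in when it is done.

Besides the shell and the picture viewer there is one more tool, called after ">>>" as name([rows], argument=value, ...), one row to a line, values as JSON. play_rows: Moves the arm, as the interface text tells. Its arguments: {"type":"object","properties":{"moves":{"type":"array","items":{"type":"array","items":{"type":"array","items":{"type":"number"}}}},"fingers":{"type":"number"}},"required":["moves"]}

```bash
mkdir -p pics; cat > h.py <<'E'
import numpy as np,cv2
from rig import bot
def tri(obs):
    A=[];b=[]
    for c,(u,v) in obs:
        R=np.array(c["R"]);t=np.array(c["t"])
        x=(u-c["cx"])/c["fx"];y=(v-c["cy"])/c["fy"]
        for r,k in((0,x),(1,y)):
            a=R[r]-k*R[2];n=c["fx"]/1.;A.append(a);b.append(k*t[2]-t[r])
    s=np.linalg.lstsq(np.array(A),np.array(b),rcond=None);return s[0]
def onz(c,p,z):
    R=np.array(c["R"]);t=np.array(c["t"])
    d=R.T@np.array([(p[0]-c["cx"])/c["fx"],(p[1]-c["cy"])/c["fy"],1]);o=-R.T@t
    return o+d*(z-o[2])/d[2]
def proj(c,X):
    q=np.array(c["R"])@np.array(X)+np.array(c["t"]);return np.array([c["fx"]*q[0]/q[2]+c["cx"],c["fy"]*q[1]/q[2]+c["cy"]])
E
python3 - <<'E'
from h import *
cs={n:bot.capture(n) for n in("top","side","wrist")}
for n,c in cs.items():
    cv2.imwrite(f"pics/{n}0.png",c["image"])
    print(n,"cam at",np.round(-np.array(c["R"]).T@np.array(c["t"]),3),"axis",np.round(np.array(c["R"])[2],2),c["fx"])
    for q in("key_grip","key","valve_mouth","rack","box","circuit_board","clear_panel"):
        print(q,[(np.round(d["centre"]).tolist(),round(d["confidence"],2)) for d in bot.pinpoint(c,q)][:4])
print(bot.read_state())
E
```

```text
top cam at [0.336 0.006 1.516] axis [ 0.15 -0.01 -0.99] 547.427192537669
key_grip [([407.0, 271.0], 0.55), ([355.0, 319.0], 0.52), ([369.0, 281.0], 0.49), ([325.0, 298.0], 0.44)]
key [([323.0, 296.0], 0.64), ([367.0, 281.0], 0.61), ([302.0, 168.0], 0.58), ([402.0, 272.0], 0.49)]
valve_mouth [([238.0, 271.0], 0.93)]
rack [([364.0, 260.0], 0.76), ([370.0, 284.0], 0.65)]
box [([235.0, 254.0], 0.81)]
circuit_board [([370.0, 244.0], 0.63)]
clear_panel [([366.0, 263.0], 0.6)]
side cam at [0.201 0.579 0.836] axis [ 0.34 -0.59 -0.74] 471.0502587550421
key_grip [([406.0, 210.0], 0.78), ([439.0, 237.0], 0.75), ([409.0, 183.0], 0.58)]
key [([397.0, 235.0], 0.69), ([407.0, 206.0], 0.69), ([433.0, 264.0], 0.57), ([398.0, 280.0], 0.52)]
valve_mouth [([320.0, 329.0], 0.96)]
rack [([379.0, 227.0], 0.75), ([158.0, 412.0], 0.16)]
box []
circuit_board [([363.0, 218.0], 0.51)]
clear_panel [([382.0, 230.0], 0.66), ([397.0, 236.0], 0.41)]
wrist cam at [ 0.342 -0.529  0.384] axis [-0.26 -0.12 -0.96] 369.15391064381447
key_grip []
key []
valve_mouth []
rack []
box []
circuit_board []
clear_panel []
{'time_s': 1.2, 'joint_positions': array([-7.46270613e+01,  3.02230022e+01,  8.20876376e+01,  1.04333525e-03,
        6.76869222e+01, -1.02274661e+01]), 'qvel': array([-0.07338138, -0.11189403,  0.05666872, -0.02983195, -0.00480442,
        0.03230513]), 'tau': array([ 2.20036680e-03, -4.40022075e+01, -1.76983863e+01,  6.36605825e-02,
        5.04523097e-02, -1.47522911e-05]), 'position': array([ 0.2700844 , -0.56361996,  0.23655414]), 'tcp_rot': array([[ 9.01832461e-01,  4.32085885e-01,  2.75240322e-05],
       [ 4.32085886e-01, -9.01832460e-01, -3.65637921e-05],
       [ 9.02336720e-06,  4.48671605e-05, -9.99999999e-01]]), 'force': array([-0.50846068, -0.18630415, -0.29289175]), 'moment': array([-0.02309573, -0.02173566, -0.01708391]), 'grasp_force': 0.0, 'opening': 0.9994220619050679}
```

```bash
python3 - <<'E'
import cv2,numpy as np
a=cv2.imread("pics/top0.png")[140:360,180:480];b=cv2.imread("pics/side0.png")[140:440,200:500]
cv2.imwrite("pics/a.png",cv2.resize(a,None,fx=2.6,fy=2.6,interpolation=2));cv2.imwrite("pics/b.png",cv2.resize(b,None,fx=2,fy=2,interpolation=2))
E
```

```text
(no output)
```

View pics/a.png

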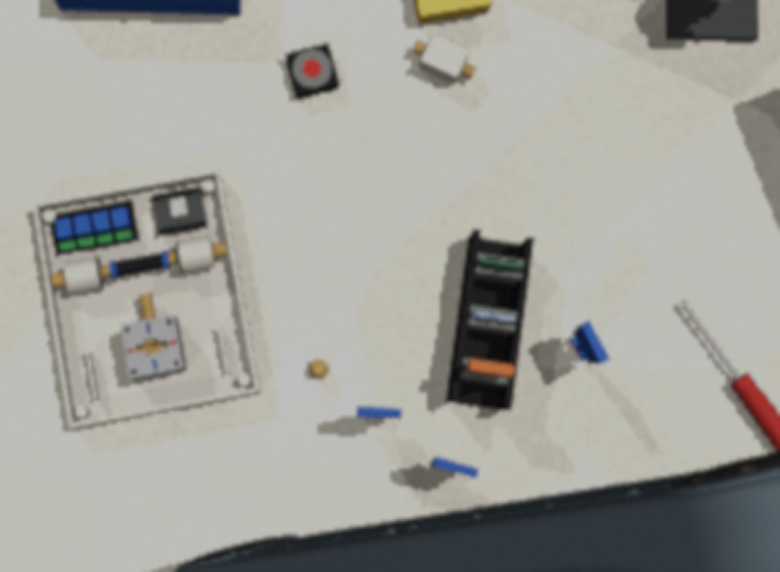

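View pics/b.png

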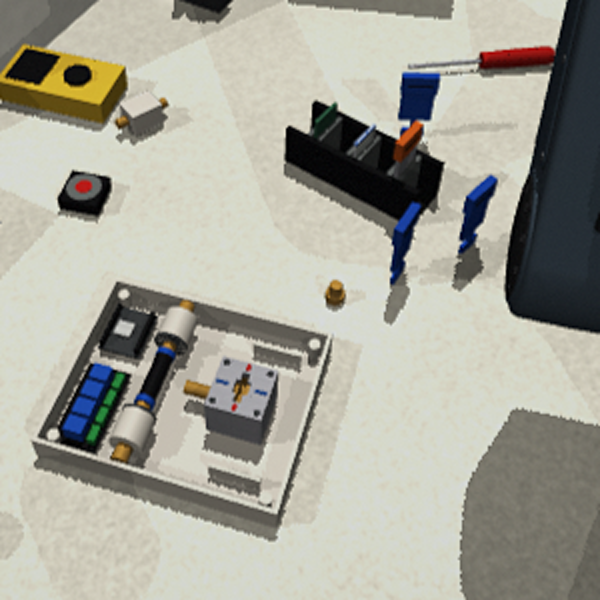

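The top view shows the orange grip in the rack at full-frame pixel (369,281), with blue decoys around it. The valve is at (238,271), with its red marks along about image x. In the side view, the grip is at (404,210) and the valve at (320,333).

```bash
cat >> h.py <<'E'
def orange(c,near,rad=30):
    h=cv2.cvtColor(c["image"],cv2.COLOR_BGR2HSV)
    m=((h[...,0]>=3)&(h[...,0]<=18)&(h[...,1]>140)&(h[...,2]>90)).astype(np.uint8)
    k=np.zeros_like(m);cv2.circle(k,tuple(int(x) for x in near),rad,1,-1);m&=k
    n,l,s,ce=cv2.connectedComponentsWithStats(m);i=1+np.argmax(s[1:,4]);return l==i,ce[i],s[i]
E
python3 - <<'E'
from h import *
t=bot.capture("top");s=bot.capture("side")
mt,ct,st=orange(t,(369,281),15);ms,cs_,ss=orange(s,(404,210),15)
print(ct,st,cs_,ss)
print("grip",tri([(t,ct),(s,cs_)]))
for h in (.098,.106):
    print(h,onz(t,ct,h))
ys,xs=np.where(mt);P=np.array([onz(t,p,.106)[:2] for p in zip(xs,ys)]);w,v=np.linalg.eigh(np.cov(P.T));print("grip width dir",v[:,1],np.sqrt(w*12))
vt=[228+10,271];a=bot.pinpoint(t,"valve_mouth")[0]["centre"];b=bot.pinpoint(s,"valve_mouth")[0]["centre"]
print(a,b,"valve",tri([(t,a),(s,b)]),onz(t,a,.052),onz(s,b,.052))
# box corners from crop a, at z=.03
cr=[(37,207),(214,177),(257,392),(72,428)]
C=np.array([onz(t,(180+x/2.6,140+y/2.6),.03) for x,y in cr]);print(C,C.mean(0))
print([np.degrees(np.arctan2(*(C[j]-C[i])[[1,0]])) for i,j in((0,1),(3,2),(0,3),(1,2))])
cr=[(475,232),(531,240),(510,407),(450,400)]
C=np.array([onz(t,(180+x/2.6,140+y/2.6),.055) for x,y in cr]);print(C,C.mean(0))
print([np.degrees(np.arctan2(*(C[j]-C[i])[[1,0]])) for i,j in((0,1),(3,2),(0,3),(1,2))])
for x,y in((593,343),(379,412),(455,467)): print("blue",onz(t,(180+x/2.6,140+y/2.6),.1))
im=s["image"];
# red marks in side
h=cv2.cvtColor(t["image"],cv2.COLOR_BGR2HSV)
for c in(t,s):
    h=cv2.cvtColor(c["image"],cv2.COLOR_BGR2HSV);u,v=map(int,a if c is t else b)
    m=(((h[...,0]<4)|(h[...,0]>172))&(h[...,1]>110)&(h[...,2]>80)).astype(np.uint8);k=np.zeros_like(m);k[v-20:v+20,u-20:u+20]=1
    n,l,st_,ce=cv2.connectedComponentsWithStats(m&k);print([(st_[i,4],ce[i].round(1),onz(c,ce[i],.052)) for i in range(1,n)])
E
```

```text
[368.49438202 280.88764045] [360 278  18   7  89] [404.02898551 206.8115942 ] [398 201  13  13  69]
grip [ 0.42593889 -0.1648431   0.10388109]
0.098 [ 0.42714832 -0.16534108  0.098     ]
0.106 [ 0.42663187 -0.16437571  0.106     ]
grip width dir [0.10228075 0.99475557] [0.01317005 0.04515816]
[239.5, 273.5] [321.3, 333.2] valve [0.44256352 0.17490302 0.04611796] [0.44186692 0.17412212 0.052     ] [0.4410397  0.17800173 0.052     ]
[[0.58850185 0.30674887 0.03      ]
 [0.62540234 0.12119033 0.03      ]
 [0.39930885 0.06871051 0.03      ]
 [0.35794733 0.25850555 0.03      ]] [0.49279009 0.18878881 0.03      ]
[np.float64(-78.75279289542718), np.float64(-77.70590520191418), np.float64(-168.18143541198793), np.float64(-166.93216433908017)]
[[ 0.56907773 -0.1539147   0.055     ]
 [ 0.56207733 -0.21229867  0.055     ]
 [ 0.38886232 -0.19118235  0.055     ]
 [ 0.39458782 -0.12971516  0.055     ]] [ 0.4786513  -0.17177772  0.055     ]
[np.float64(-96.83727790715164), np.float64(-95.32158134351988), np.float64(172.1041668008079), np.float64(173.04947467586632)]
blue [ 0.4526152  -0.26780458  0.1       ]
blue [ 0.37936896 -0.05538558  0.1       ]
blue [ 0.32727828 -0.13116033  0.1       ]
[]
[(np.int32(6), array([323.8, 323.2]), array([0.44780777, 0.15647034, 0.052     ])), (np.int32(5), array([316.6, 343.2]), array([0.43804472, 0.20077189, 0.052     ]))]
```

>>> play_rows([
  [[0,0,0,0,0,-0.144],[0,0,0,0,0,-0.144],[0,0,0,0,0,-0.144],[0,0,0,0,0,-0.144],[0,0,0,0,0,-0.144]],
], fingers=-0.3)

```text
time_s: 1.9
position: [0.2701, -0.5636, 0.2365]
tcp_rot: [[0.388, 0.922, -0.0], [0.922, -0.388, 0.0], [0.0, -0.0, -1.0]]
force: [0.6, -0.2, -0.5]
opening: 0.631
grasp_force: 0.0
```

>>> play_rows([
  [[0,0,0,0,0,-0.144],[0,0,0,0,0,-0.144],[41,11,0,0,0,0],[41,11,0,0,0,0],[41,11,0,0,0,0]],
])

```text
time_s: 2.4
position: [0.3173, -0.4442, 0.2364]
tcp_rot: [[0.117, 0.993, 0.0], [0.993, -0.117, 0.0], [0.0, 0.0, -1.0]]
force: [0.8, -0.2, 0.7]
opening: 0.356
grasp_force: 0.0
```

>>> play_rows([
  [[41,11,0,0,0,0],[41,11,0,0,0,0],[41,11,0,0,0,0],[41,11,0,0,0,0],[41,11,0,0,0,0]],
])

```text
time_s: 2.9
position: [0.3959, -0.2466, 0.2368]
tcp_rot: [[0.116, 0.993, 0.001], [0.993, -0.116, -0.001], [-0.0, 0.001, -1.0]]
force: [0.6, -0.8, -0.1]
opening: 0.348
grasp_force: 0.0
```

>>> play_rows([
  [[43,11,0,0,0,0],[43,12,0,0,0,0],[0,0,0,0,0,0],[0,0,0,0,0,0]],
])

```text
time_s: 3.3
position: [0.4286, -0.1645, 0.2368]
tcp_rot: [[0.113, 0.994, 0.0], [0.994, -0.113, -0.001], [-0.001, 0.001, -1.0]]
force: [-0.7, -0.8, 0.2]
opening: 0.349
grasp_force: 0.0
```

```bash
python3 - <<'E'
from h import *
w=bot.capture("wrist");s=bot.capture("side");t=bot.capture("top");cv2.imwrite("pics/w1.png",w["image"])
S=bot.read_state();print(S["time_s"],S["position"],np.degrees(np.arctan2(S["tcp_rot"][1,1],S["tcp_rot"][0,1])))
g=proj(w,[.4265,-.1645,.106]);print(g)
m,c,st=orange(w,g,70);print(c,st,onz(w,c,.106))
q=cv2.minAreaRect(np.argwhere(m)[:,::-1].astype(np.float32));print([onz(w,p,.106) for p in cv2.boxPoints(q)])
for p in bot.pinpoint(w,"key_grip")[:3]: print(p["centre"],p["confidence"],onz(w,p["centre"],.093))
E
```

```text
3.45 [ 0.42825137 -0.16646287  0.23666634] -6.73236380043755
[316.47672235 234.61047155]
[318.16666667 234.84970238] [312 208  13  55 672] [ 0.42779749 -0.16484495  0.106     ]
[array([ 0.42555215, -0.14295466,  0.106     ]), array([ 0.43472611, -0.14400015,  0.106     ]), array([ 0.42984889, -0.18794172,  0.106     ]), array([ 0.42026198, -0.18684703,  0.106     ])]
[240.7, 93.6] 0.78 [ 0.38297563 -0.0543732   0.093     ]
[316.6, 231.4] 0.77 [ 0.42636432 -0.16548048  0.093     ]
[194.1, 203.7] 0.7 [ 0.33140867 -0.13144646  0.093     ]
```

View pics/w1.png

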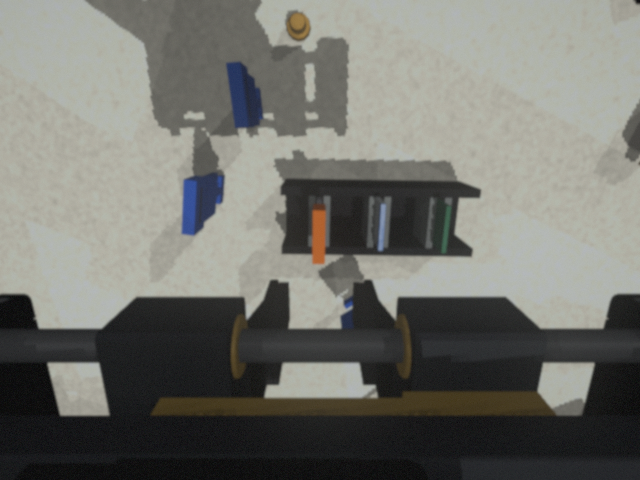

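The wrist picture shows the orange grip at (318,235), right under the jaws and in line with them. Going down.

>>> play_rows([
  [[0,0,40,0,0,0],[0,0,40,0,0,0],[0,0,40,0,0,0],[0,0,20,0,0,0],[0,0,8,0,0,0]],
])

```text
time_s: 4.0
position: [0.4269, -0.1659, 0.0865]
tcp_rot: [[0.118, 0.993, -0.003], [0.993, -0.118, 0.002], [0.002, -0.004, -1.0]]
force: [-0.2, -0.2, 0.5]
opening: 0.346
grasp_force: 0.0
```

>>> play_rows([
  [[0,0,0,0,0,0],[0,0,0,0,0,0],[0,0,0,0,0,0],[0,0,0,0,0,0],[0,0,0,0,0,0]],
], fingers=-1)

```text
time_s: 4.5
position: [0.4285, -0.1656, 0.0896]
tcp_rot: [[0.115, 0.993, 0.001], [0.993, -0.115, -0.001], [-0.001, 0.001, -1.0]]
force: [-0.9, -1.3, 5.2]
opening: 0.115
grasp_force: 29.7
```

>>> play_rows([
  [[0,0,-10,0,0,0],[0,0,-15,0,0,0],[0,0,-20,0,0,0],[0,0,-25,0,0,0],[0,0,-25,0,0,0]],
])

```text
time_s: 5.0
position: [0.4281, -0.1648, 0.1849]
tcp_rot: [[0.116, 0.993, 0.0], [0.993, -0.116, 0.0], [0.0, 0.0, -1.0]]
force: [0.2, -0.2, -1.1]
opening: 0.114
grasp_force: 29.7
```

>>> play_rows([
  [[0,0,-10,0,0,0],[0,0,0,0,0,0],[0,0,0,0,0,0]],
])

```text
time_s: 5.3
position: [0.4278, -0.1649, 0.1931]
tcp_rot: [[0.116, 0.993, -0.001], [0.993, -0.116, 0.001], [0.0, -0.001, -1.0]]
force: [-1.1, 0.5, -1.9]
opening: 0.109
grasp_force: 29.7
```

```bash
python3 - <<'E'
from h import *
S=bot.read_state();print(S["time_s"],S["position"],S["force"],S["grasp_force"])
s=bot.capture("side");t=bot.capture("top");w=bot.capture("wrist")
cv2.imwrite("pics/c.png",np.hstack([cv2.resize(s["image"][100:300,300:500],(400,400)),cv2.resize(w["image"],(400,400))]))
E
```

```text
5.3 [ 0.42784655 -0.16488441  0.19314521] [-1.07610372  0.45781802 -1.90216454] 29.724178211254184
```

View pics/c.png

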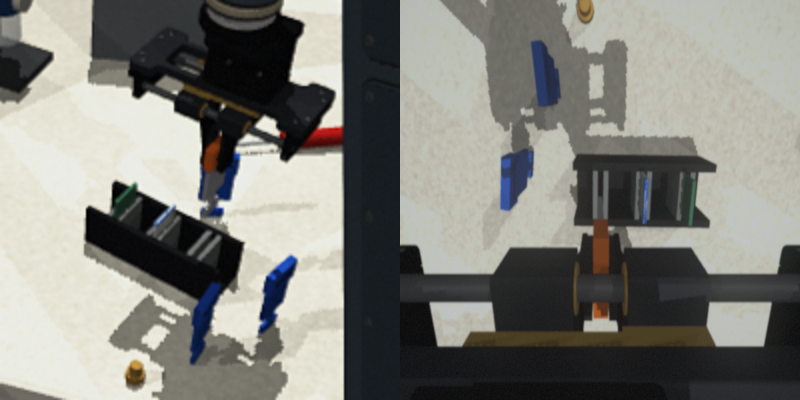

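The key is lifted, upright and centred in the jaws, and the board and panel are still in place. Carrying it to the valve.

>>> play_rows([
  [[0,0,0,0,0,-0.111],[0,0,0,0,0,-0.111],[0,0,0,0,0,-0.111],[30,8,0,0,0,0],[45,12,0,0,0,0]],
])

```text
time_s: 5.95
position: [0.4324, -0.0888, 0.1927]
tcp_rot: [[-0.211, 0.978, 0.0], [0.978, 0.211, -0.0], [-0.0, 0.0, -1.0]]
force: [0.6, -0.1, -1.5]
opening: 0.114
grasp_force: 29.7
```

>>> play_rows([
  [[45,12,0,0,0,0],[45,12,0,0,0,0],[45,12,0,0,0,0],[45,12,0,0,0,0],[45,12,0,0,0,0]],
])

```text
time_s: 6.45
position: [0.4411, 0.1468, 0.1926]
tcp_rot: [[-0.215, 0.977, -0.002], [0.977, 0.215, -0.0], [0.0, -0.002, -1.0]]
force: [0.6, 0.1, -0.4]
opening: 0.115
grasp_force: 29.7
```

>>> play_rows([
  [[30,8,0,0,0,0],[0,0,20,0,0,0],[0,0,10,0,0,0],[0,0,0,0,0,0],[0,0,0,0,0,0]],
])

```text
time_s: 6.95
position: [0.4429, 0.1753, 0.163]
tcp_rot: [[-0.214, 0.977, -0.002], [0.977, 0.214, -0.0], [0.0, -0.002, -1.0]]
force: [0.0, -0.3, -0.7]
opening: 0.114
grasp_force: 29.8
```

```bash
python3 - <<'E'
from h import *
w=bot.capture("wrist");s=bot.capture("side");t=bot.capture("top")
S=bot.read_state();print(S["time_s"],S["position"],np.degrees(np.arctan2(S["tcp_rot"][1,1],S["tcp_rot"][0,1])))
cv2.imwrite("pics/w2.png",w["image"]);cv2.imwrite("pics/s2.png",s["image"])
for n,c in(("w",w),("s",s),("t",t)):
  for q,z in(("valve_mouth",.052),("key",S["position"][2]-.0836),("key_grip",S["position"][2]+.005)):
    for p in bot.pinpoint(c,q)[:2]: print(n,q,np.round(p["centre"]),p["confidence"],onz(c,p["centre"],z))
vs=proj(s,[.4415,.176,.07]).astype(int);vw=proj(w,[.4415,.176,.06]).astype(int);print(vs,vw)
def crop(im,p,r,k): return cv2.resize(im[max(0,p[1]-r):p[1]+r,max(0,p[0]-r):p[0]+r],(400,400),interpolation=2)
cv2.imwrite("pics/d.png",np.hstack([crop(s["image"],vs,50,4),crop(w["image"],vw,100,4)]))
E
```

```text
7.1 [0.44366579 0.17533324 0.16399354] 12.351628218835748
w valve_mouth [321. 240.] 0.77 [0.44351253 0.1765849  0.052     ]
w key [318. 257.] 0.69 [0.44256493 0.17266969 0.08039354]
w key_grip [323. 321.] 0.93 [0.44485501 0.17560928 0.16899354]
s valve_mouth [320. 332.] 0.82 [0.44520359 0.17686998 0.052     ]
s key [431. 263.] 0.88 [ 0.31749286 -0.06294175  0.08039354]
s key [406. 210.] 0.7 [ 0.42520258 -0.18200497  0.08039354]
s key_grip [323. 295.] 0.7 [0.44014467 0.17079188 0.16899354]
s key_grip [443. 235.] 0.66 [ 0.30991081 -0.0637948   0.16899354]
t valve_mouth [236. 271.] 0.56 [0.44808407 0.18264834 0.052     ]
t key [399. 275.] 0.73 [ 0.44480743 -0.24817265  0.08039354]
t key [352. 320.] 0.6 [ 0.32650629 -0.12475189  0.08039354]
t key_grip [409. 274.] 0.67 [ 0.44306019 -0.25624623  0.16899354]
t key_grip [355. 319.] 0.64 [ 0.32990906 -0.12544164  0.16899354]
[321 327] [317 243]
```

View pics/d.png

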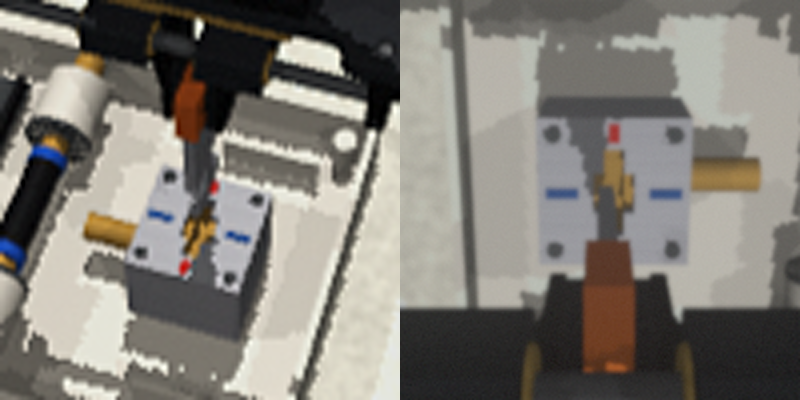

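In the side and wrist crops the key hangs just above the valve, its plane in line with the red marks. The cover's centre is about 1–2 px to the right of the key, so I'll measure that offset.

```bash
python3 - <<'E'
from h import *
w=bot.capture("wrist");S=bot.read_state();R=S["tcp_rot"];p=S["position"]
P=lambda x,y:(217+(x-399.5)/2,143+(y+.5)/2)
tool=lambda X:np.round((R.T@(X-p))*1000,1)
B=np.array([onz(w,P(x,y),.052) for x,y in((552,134),(675,135),(673,250),(555,250))])
print("valve",B.mean(0),tool(B.mean(0)));print("ang",[np.degrees(np.arctan2(*(B[i]-B[j])[[1,0]])) for i,j in((0,3),(1,2),(1,0),(2,3))], "edges mm",[np.linalg.norm(B[i]-B[j])*1e3 for i,j in((0,3),(1,2),(1,0),(2,3))])
print("red",tool(onz(w,P(614,133),.052)))
m,c,st=orange(w,(322,300),60);print(c,st)
q=onz(w,(610*0+P(610,0)[0],P(0,241)[1]),p[2]+.018);print("grip top front edge",tool(q))
for y in(200,220,235):print("neck/foot",tool(onz(w,P(608,y),p[2]-.075)))
print("cx",w["cx"],"tcp proj",proj(w,p),proj(w,p+R@[0,0,.112]), np.round(R,3))
cv2.imwrite("pics/e.png",cv2.resize(w["image"][190:290,260:390],(780,600),interpolation=2))
E
```

```text
valve [0.44658915 0.17747847 0.052     ] [  0.7   3.7 111.6]
ang [np.float64(102.63626935538387), np.float64(102.96458887511295), np.float64(11.924468360928259), np.float64(12.390462839666691)] edges mm [np.float64(44.53714629847881), np.float64(44.17967377552253), np.float64(44.17539831390226), np.float64(44.425557707406064)]
red [ 23.5   3.7 111.6]
[320.76408787 305.48997135] [ 309  283   25   46 1047]
grip top front edge [ 30.6   1.6 -18. ]
neck/foot [ 9.7  1.5 75. ]
neck/foot [ 3.   1.5 75. ]
neck/foot [-2.1  1.5 75. ]
cx 320.6320878769413 tcp proj [318.35284474 313.97411377] [319.12376209 240.86321995] [[-0.215  0.977  0.   ]
 [ 0.977  0.215  0.   ]
 [ 0.     0.    -1.   ]]
```

View pics/e.png

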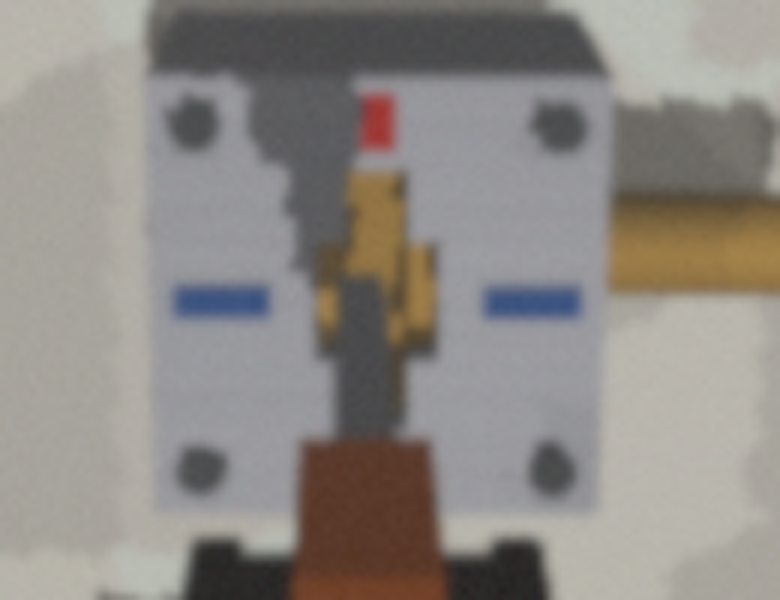

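```bash
python3 - <<'E'
from h import *
w=bot.capture("wrist");S=bot.read_state();R=S["tcp_rot"];p=S["position"];print(p)
tool=lambda X:np.round((R.T@(X-p))*1000,1)
h=cv2.cvtColor(w["image"],cv2.COLOR_BGR2HSV);H,Sa,V=[h[...,i].astype(int) for i in range(3)]
roi=np.zeros(H.shape,bool);roi[195:275,280:362]=1
def comps(m,lo=12):
    n,l,s,c=cv2.connectedComponentsWithStats((m&roi).astype(np.uint8));return [(s[i,4],c[i]) for i in range(1,n) if s[i,4]>=lo]
for nm,m in(("red",((H<5)|(H>170))&(Sa>120)&(V>90)),("blue",(H>100)&(H<130)&(Sa>100))):
    for a,c in comps(m): print(nm,a,c.round(1),tool(onz(w,c,.052)))
dark=(Sa<40)&(V<115)
for r in range(234,262,4):
    x=np.where(dark[r,310:335])[0]+310;print(r,x.min() if len(x) else 0,x.max() if len(x) else 0,len(x), V[r,312:332].tolist())
print("foot nominal front bottom",proj(w,p+R@[.012,0,.083]),proj(w,p+R@[.014,0,.080]),proj(w,p+R@[.014,0,.070]))
print("grip front top",proj(w,p+R@[.022,0,-.018]))
E
```

```text
[0.44311461 0.17599163 0.16358674]
red 29 [322.5 209.9] [ 23.4   2.5 111.6]
blue 42 [296.5 240. ] [  0.8 -16.6 111.6]
blue 42 [348.5 240. ] [  0.8  21.6 111.6]
234 310 332 4 [91, 90, 90, 90, 92, 103, 124, 136, 139, 140, 140, 143, 141, 135, 113, 114, 138, 150, 144, 117]
238 317 322 6 [124, 129, 130, 121, 97, 79, 74, 76, 73, 76, 81, 98, 111, 104, 94, 111, 138, 152, 154, 151]
242 317 323 7 [136, 144, 150, 138, 104, 82, 76, 78, 77, 78, 75, 81, 101, 116, 121, 122, 139, 151, 155, 146]
246 313 332 10 [131, 109, 92, 83, 79, 77, 75, 75, 75, 74, 76, 81, 98, 116, 114, 97, 85, 87, 84, 88]
250 315 327 11 [148, 138, 129, 110, 89, 77, 75, 76, 74, 75, 74, 73, 76, 77, 83, 98, 118, 131, 135, 136]
254 316 327 10 [158, 158, 149, 125, 97, 81, 75, 76, 75, 74, 74, 74, 77, 76, 84, 109, 140, 156, 159, 160]
258 316 327 12 [157, 158, 149, 127, 95, 78, 77, 75, 73, 73, 74, 76, 75, 76, 80, 109, 139, 156, 160, 158]
foot nominal front bottom [318.96681929 236.23059312] [318.94520439 234.54893339] [318.88749479 239.00760374]
grip front top [317.99749003 284.91513271]
```

>>> play_rows([
  [[0.8,2,0,0,0,0],[0,0,12,0,0,0],[0,0,10,0,0,0],[0,0,0,0,0,0]],
])

```text
time_s: 8.05
position: [0.4439, 0.177, 0.1403]
tcp_rot: [[-0.215, 0.977, -0.003], [0.977, 0.215, -0.0], [0.0, -0.003, -1.0]]
force: [-0.3, 1.0, -1.8]
opening: 0.111
grasp_force: 29.8
```

>>> play_rows([
  [[0,0,3,0,0,0],[0,0,3,0,0,0],[0,0,3,0,0,0],[0,0,2,0,0,0]],
])

```text
time_s: 8.45
position: [0.4449, 0.1772, 0.1304]
tcp_rot: [[-0.215, 0.977, 0.0], [0.977, 0.215, 0.0], [0.0, 0.0, -1.0]]
force: [-0.0, 0.2, -1.8]
opening: 0.113
grasp_force: 29.8
```

No contact force and the foot is about 5 mm below the cover's top, so it's in the slot. Continuing down.

>>> play_rows([
  [[0,0,3,0,0,0],[0,0,3,0,0,0],[0,0,3,0,0,0],[0,0,0,0,0,0]],
])

```text
time_s: 8.85
position: [0.445, 0.1772, 0.1214]
tcp_rot: [[-0.215, 0.977, 0.0], [0.977, 0.215, 0.0], [0.0, 0.0, -1.0]]
force: [-0.1, -0.1, 1.4]
opening: 0.108
grasp_force: 29.8
```

>>> play_rows([
  [[0,0,3,0,0,0],[0,0,3,0,0,0],[0,0,2,0,0,0],[0,0,0,0,0,0],[0,0,0,0,0,0]],
])

```text
time_s: 9.35
position: [0.4452, 0.1772, 0.114]
tcp_rot: [[-0.215, 0.977, 0.001], [0.977, 0.215, 0.0], [-0.0, 0.001, -1.0]]
force: [0.1, -0.6, 7.3]
opening: 0.111
grasp_force: 29.8
```

>>> play_rows([
  [[0,0,0.5,0,0,0.06],[0,0,0,0,0,0.1],[0,0,0,0,0,0.1],[0,0,0,0,0,0.1],[0,0,0,0,0,0]],
])

```text
time_s: 9.85
position: [0.4454, 0.1771, 0.1136]
tcp_rot: [[0.144, 0.99, 0.001], [0.99, -0.144, -0.0], [0.0, 0.001, -1.0]]
force: [-1.8, 0.0, 8.2]
opening: 0.113
grasp_force: 29.8
```

```bash
python3 -c "
from h import *
S=bot.read_state();print(S['position'],S['force'],S['moment'],S['time_s'])"
```

```text
[0.44537107 0.17712653 0.11364738] [-1.75694533  0.02873575  8.15659563] [-0.17977043  0.10428139  0.04419677] 9.85
```

Turning freely, with a moment of about 0.04 N m.

>>> play_rows([
  [[0,0,0,0,0,0.1],[0,0,0,0,0,0.1],[0,0,0,0,0,0.1],[0,0,0,0,0,0.1],[0,0,0,0,0,0.1]],
])

```text
time_s: 10.35
position: [0.4451, 0.177, 0.1136]
tcp_rot: [[0.602, 0.798, 0.001], [0.798, -0.602, -0.001], [0.0, 0.001, -1.0]]
force: [-0.8, -1.0, 7.1]
opening: 0.115
grasp_force: 29.8
```

>>> play_rows([
  [[0,0,0,0,0,0.1],[0,0,0,0,0,0.1],[0,0,0,0,0,0.1],[0,0,0,0,0,0.1],[0,0,0,0,0,0.1]],
])

```text
time_s: 10.85
position: [0.4448, 0.1769, 0.1136]
tcp_rot: [[0.911, 0.412, 0.0], [0.412, -0.911, -0.001], [-0.0, 0.001, -1.0]]
force: [-1.8, -2.2, 7.4]
opening: 0.111
grasp_force: 29.9
```

>>> play_rows([
  [[0,0,0,0,0,0.1],[0,0,0,0,0,0.1],[0,0,0,0,0,0.05],[0,0,0,0,0,0],[0,0,0,0,0,0]],
])

```text
time_s: 11.35
position: [0.4447, 0.1769, 0.1135]
tcp_rot: [[0.984, 0.178, -0.0], [0.178, -0.984, -0.001], [-0.0, 0.001, -1.0]]
force: [-1.2, -1.7, 7.4]
opening: 0.106
grasp_force: 29.9
```

```bash
python3 - <<'E'
from h import *
S=bot.read_state();R=S['tcp_rot'];print(S['position'],S['force'],S['moment'],S['time_s'],np.degrees(np.arctan2(R[1,1],R[0,1])))
s=bot.capture("side");w=bot.capture("wrist")
cv2.imwrite("pics/f.png",np.hstack([cv2.resize(s["image"][270:370,270:370],(400,400)),cv2.resize(w["image"][160:360,220:420],(400,400))]))
E
```

```text
[0.44465799 0.17686932 0.11353329] [-1.19035716 -1.6570791   7.35199764] [-0.31911638  0.33355343  0.0241893 ] 11.35 -79.76109859398623
```

View pics/f.png

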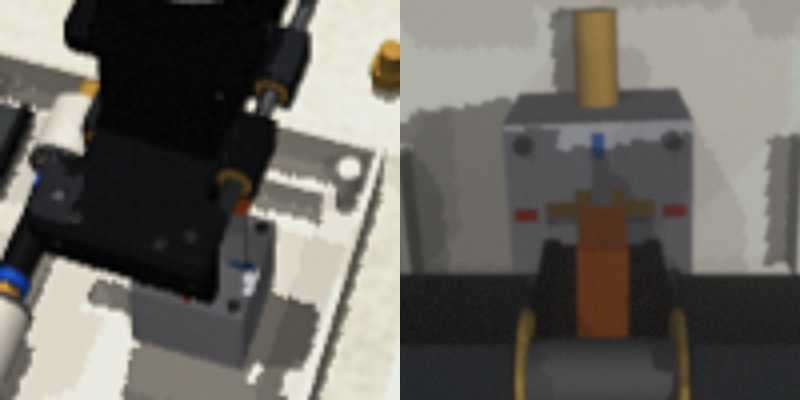

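The wrist view shows the key in line with the blue marks and engaged under the cover. I'll turn a little further for margin against the play.

>>> play_rows([
  [[0,0,0,0,0,0.05],[0,0,0,0,0,0.05],[0,0,0,0,0,0],[0,0,0,0,0,0],[0,0,0,0,0,0]],
])

```text
time_s: 11.95
position: [0.4446, 0.1769, 0.1135]
tcp_rot: [[0.997, 0.079, -0.0], [0.079, -0.997, -0.001], [-0.0, 0.001, -1.0]]
force: [-1.6, -0.6, 6.7]
opening: 0.112
grasp_force: 29.9
```

```bash
python3 - <<'E'
from h import *
S=bot.read_state();R=S['tcp_rot'];print(S['position'],S['force'],S['moment'],S['grasp_force'],S['time_s'],np.degrees(np.arctan2(R[1,1],R[0,1])))
E
```

```text
[0.44460188 0.17687334 0.11351342] [-1.56455074 -0.59470658  6.7122836 ] [-0.28910245  0.33326193  0.05376192] 29.893769770860672 11.95 -85.48926855211485
```

```bash
python3 -c "
from rig import bot
print(bot.hand_in())"
```

```text
the job is handed in; nothing more can be done
None
```

I handed the job in with the key still gripped in the valve, pushed in about 8 mm and turned about 98° clockwise at the wrist. The rotor is past the 80° mark by estimate, and the hand-in returned no verdict.

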